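# Unlock the equipment case with the square-socket key

### The arm

A 6-joint arm with a two-finger parallel gripper is mounted at the origin on the work surface. World frame = base frame: x ahead of the robot, y to its left, z up, the work surface at z = 0. Lengths are in mm, angles in degrees, forces in N, time in s.
With the tool pointing down it reaches from about 400 to 825 mm from the base axis. Payload 7 kg.
Tool frame: the origin (TCP) lies between the finger pads; the fingertips stand 19 mm ahead of it and the grasp point (between the pads) is the TCP; z points along the fingers, y is the direction in which the jaws open and shut (so a half turn about z gives the same grasp; the last joint's range is limited). The gripper opens to 88 mm and grips with 3 to 60 N. Pads are 19 mm wide; open, the fingers measure 130 mm over their backs; the gripper's body (78 mm by 193 mm) begins 47 mm behind the grasp point.
Start: joints at [-54.081, 20.546, 0.682, 0, -70.136, -16.507], TCP at [224.313, -636.615, 245.561] pointing down, gripper open.
Joint ranges: [-176.03, 176.03], [-82.01, 121.73], [-58.28, 71.71], [-173.87, 95.51], [-174.79, -0.11], [-173.66, 173.66]. Speed limits (degrees/s): [136.94, 136.94, 172.46, 180, 180, 180].

### API

Orientations are given as [roll, pitch, yaw] about the fixed x, y, z axes, in that order (R = Rz(yaw) Ry(pitch) Rx(roll)).
In Python, from bench import manip gives the robot as it stands.
- The arm moves only by the tool send_rows, never from a script. Its argument "rows" is a list of rows, each a list of 7 numbers: the gripper's target within -1 to 1 (fully open at 1, half-way at 0, shut at -1), then the shift along the tool's x, y, z in m, then the turn, a rotation vector about the tool's x, y, z in degrees. A call has 1 to 5 rows; each row is the pose to reach, as a shift and turn from the pose commanded when the call began, along the tool's axes at that moment; what a row does not reach only later rows make up. A row lasts 1/12 s, in which the tool goes at most 41.7 mm and 7.16 degrees, less where a joint would pass 70% of its speed; a pose out of reach is approached as far as the arm can. A call with a gripper value outside its range is refused whole. The fingers move at their own pace and stop on an object; "newtons" is the grip in N (left out, the last holds). Time passes only in rows, so rows that repeat a pose let the fingers close. It gives the time, the measured TCP pose, the force and the opening at its end, in the units of the state.
- manip.read_state(): the state, without advancing time (a new reading comes with each control period).
- manip.grab_frame(name): name is "side" or "top" or "wrist"; returns a dict with "frame" (400x640x3 uint8, red, green, blue), "fov_y" (degrees; the focal length in pixels is half the picture's height over the tangent of half this angle, whatever the lens; pixels are square), "cx", "cy" (the principal point, pixels), "dist_coeffs" ([k1, k2, p1, p2, k3] as OpenCV has them; the pictures are not rectified), "R" (3x3) and "t" (3): a world point X has camera coordinates R X + t. Camera axes: x right, y down, z forward; pixel columns grow to the right and rows downward; lengths in mm; the calibration is good to about 2 mm. A picture is of the moment at which its call begins. There is no depth.
- manip.close_job(): hands the job in, once; it reports no verdict.
The state is a dict: "time": time; "joints": joint angles; "joint_velocities": joint speeds; "joint_efforts": joint torques, N m; "position": TCP position; "ee_rot": TCP orientation; "contact_force": force on the tool from outside, world axes, zero at the start; "moment": the same for the moment, N m; "gripper_width": finger opening in mm.
Only numpy, scipy, OpenCV 4.12 (cv2) and the standard library are available. Lean on these libraries where they do the work, as an engineer would, in place of code of your own. Each camera call takes 0.05 s, during which the arm holds its last target. There are 200 camera calls.

### The job

Unlock the cover of the grey equipment case: take the T-handled key out of its cup, fit its square socket fully home on the square spindle on top of the case, and turn it clockwise to the stop so that the bolt is drawn out of its keeper. Then stand the key, socket down, back in the cup it came from, and leave the other things on the bench where they are.

Things in the scene. Friction and masses are not known exactly. Their poses are not given: they have to be found in the camera images.
- key: steel T-handled key, 100 mm tall, 140-260 g, standing socket down in its cup. Origin: middle of the socket's mouth (its lower end), z up along the shank. The lower 24 mm is a square socket, 24 x 24 mm outside, with a square blind bore 15.6 x 15.6 mm, 16 mm deep, sides parallel to the key's x and y. Above it a round shank 12 mm thick, then the cross bar.
- key_bar (a point): middle of the key's cross bar, 92 mm above the key's origin. The bar is flat-sided, 64 mm long along the key's x, 16 mm wide along its y and 16 mm high: grip it across its y.
- key_cup_in (a point): centre of the inner floor of the key's cup: a round dark steel cup fixed to the bench, 48 mm outside, 42 mm inside, rim 50 mm and inner floor 5 mm above the bench. z up. A like cup elsewhere holds the nut driver.
- case: grey equipment case fixed to the bench, 160 x 220 mm (its x, y), flat aluminium cover 70 mm above the bench, a steel keeper standing on its rim. Origin under its middle. The lock's spindle stands on the cover 45 mm to the -y side of the middle, on a round plate whose top is 74 mm above the bench.
- spindle_top (a point): centre of the steel spindle's top, 92 mm above the bench; axes as the case's, not turning with the spindle. The lower 14 mm is 14 x 14 mm square, the top 4 mm a round pilot 9 mm thick, stepped to 7 at its tip. Key home: its origin is 16 mm below. Starts with its flats anywhere from parallel to the case's x, y to 0.8 rad clockwise (from above) of that: not reported, to be seen or felt.
- bolt (a joint): flat steel bolt on the cover, slides along the case's y; 0 = locked in its keeper, 0.018 m = drawn. Driven by the spindle, which turns about z with a drag of 0.06 to 0.13 N m and stays where left: still at 0 for the spindle's first 0.8 rad clockwise from flats parallel to the case, drawn 3 mm per 0.1 rad from there to the stop at 1.4 rad. Out of the keeper at 0.009 m.
- driver: nut driver with a round black handle (28 mm across, 130 mm tall), standing in the other cup; not the tool for this job. Origin at the middle of its lower end.
- pcb: green circuit board with components on it, 75 x 110 x 40 mm. Origin under its middle.
- tweezers: steel tweezers lying flat, 120 mm long along x. Origin under the middle.
- tin: round flat aluminium tin, 60 mm across, 28 mm high. Origin under its middle.
- spool: grey spool standing on its flange, 60 mm across, 50 mm high. Origin under its middle.
- loupe: small black eye loupe, 44 mm across, 46 mm high. Origin under its middle.
There are look-alikes about, which are no part of the job. Leave any yellow look-alike of the part that bears key_cup_in alone. Of the things that look like the key, the larger one is meant.

How it is judged (in metres and radians):
On the way, in this order (a step that is already met when the one before it is completed fails the run):
1. the key's socket is fully home on the spindle (z of key in the frame of spindle_top between -0.022 and -0.012 m and horizontal distance between key and spindle_top below 0.005 m and angle between the z axis of key and the z axis of spindle_top, either way round below 0.15 rad and angle between key's own z axis and vertical below 0.3 rad), for 0.2 s.
2. with the key home on the spindle, the bolt is drawn clear of its keeper (all of step 1 and value of joint bolt above 0.011 m), for 0.2 s.
At the end, for the whole second after the job is handed in: The bolt is drawn more than 11 mm and the key stands at rest, socket down, on the floor of its own cup (mouth within 18 mm of the cup's centre and 9 mm of its floor, leaning less than 0.45 rad) (value of joint bolt above 0.011 m and horizontal distance between key and key_cup_in below 0.018 m and z of key in the frame of key_cup_in below 0.009 m and angle between key's own z axis and vertical below 0.45 rad and linear speed of key below 0.02 m/s); the robot touches nothing.
It fails at once if another thing on the bench (nut driver, circuit board, tweezers, tin, spool or loupe) is moved by more than 40 mm (distance of any of driver, pcb, tweezers, tin, spool, loupe from where it was at the start of the episode above 0.04 m).
It also fails if it takes over 66 s, if anything falls off the work surface, if the arm or the gripper's body presses on something with over 40 N, if the wrist force passes 120 N, or if a joint passes its speed limit or range.

## Working session

There is one attempt and no reset: what is moved stays moved. The work goes in short steps, Python scripts to look and compute and a tool call to move; the robot and the scene stay as the last step left them, time stands still between calls to the robot, and variables do not carry over. Pictures are saved under pics/ and viewed, about 8 in all and at most 12, crops included, and the job is handed in when it is done.

Besides the shell and the picture viewer there is one more tool, called after "Call:" as name([rows], argument=value, ...), one row to a line, values as JSON. send_rows: Moves the arm, as the interface text tells. Its arguments: {"type":"object","properties":{"rows":{"type":"array","items":{"type":"array","items":{"type":"number"}}},"newtons":{"type":"number"}},"required":["rows"]}

```bash
mkdir -p pics
cat > h.py <<'E'
import numpy as np, cv2, pickle
from bench import manip
def grab(n,save=None):
    f=manip.grab_frame(n)
    if save:
        cv2.imwrite(f'pics/{save}.png',f['frame'][:,:,::-1]); pickle.dump(f,open(f'pics/{save}.pkl','wb'))
    return f
def K(f):
    fl=200/np.tan(np.radians(f['fov_y'])/2); return np.array([[fl,0,f['cx']],[0,fl,f['cy']],[0,0,1.]])
def load(s): return pickle.load(open(f'pics/{s}.pkl','rb'))
def ray(f,p):
    u=cv2.undistortPoints(np.array([[p]],float),K(f),np.array(f['dist_coeffs'],float))[0,0]
    R=np.array(f['R']);t=np.array(f['t']); d=R.T@np.array([u[0],u[1],1]); return -R.T@t,d/np.linalg.norm(d)
def onz(f,p,z):
    o,d=ray(f,p); return o+d*(z-o[2])/d[2]
def tri(*fp):
    A=0;b=0
    for f,p in fp:
        o,d=ray(f,p); P=np.eye(3)-np.outer(d,d); A=A+P; b=b+P@o
    return np.linalg.solve(A,b)
def proj(f,X):
    return cv2.projectPoints(np.array(X,float).reshape(-1,3),cv2.Rodrigues(np.array(f['R'],float))[0],np.array(f['t'],float),K(f),np.array(f['dist_coeffs'],float))[0][:,0]
E
python3 - <<'E'
from h import *
for n in('side','top','wrist'):
    f=grab(n,n+'0'); print(n,f['fov_y'],-np.array(f['R']).T@np.array(f['t']))
print(manip.read_state())
E
```

```text
side 51.689498619609886 [330.99461905 566.73744657 867.79044696]
top 50.50322205769894 [ 453.64101144  -36.75397438 1287.42608049]
wrist 62.38403134256206 [ 157.10255406 -659.08933772  383.71936326]
{'time': 0.15, 'joints': array([-5.40834641e+01,  2.05826310e+01,  6.45617471e-01, -1.50613589e-02,
       -7.01370451e+01, -1.65072328e+01]), 'joint_velocities': array([-0.14195752, -0.23251463,  0.10685302,  0.04478001, -0.00292846,
       -0.13961041]), 'joint_efforts': array([-5.88768999e-04, -5.83276248e+01,  2.93290472e+01,  7.00107649e+00,
        8.80339503e-03, -1.06211899e-04]), 'position': array([ 224.17367864, -636.30993108,  244.8279389 ]), 'ee_rot': array([ 1.79924970e+02, -7.46777034e-03, -1.60595819e+02]), 'contact_force': array([0.43910871, 0.10012346, 0.52403033]), 'moment': array([-0.02146492, -0.02907451, -0.03164837]), 'gripper_width': 87.74667822859693}
```

View pics/top0.png

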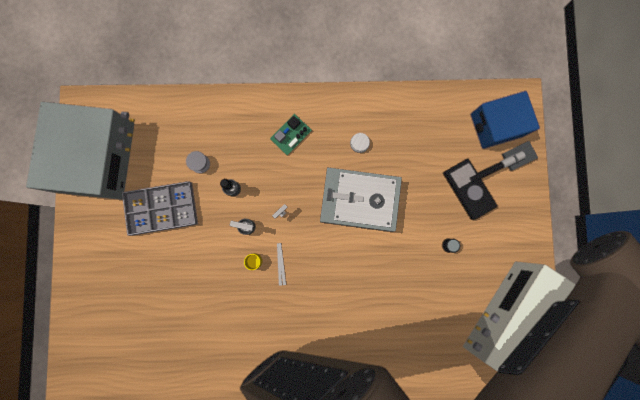

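View pics/side0.png

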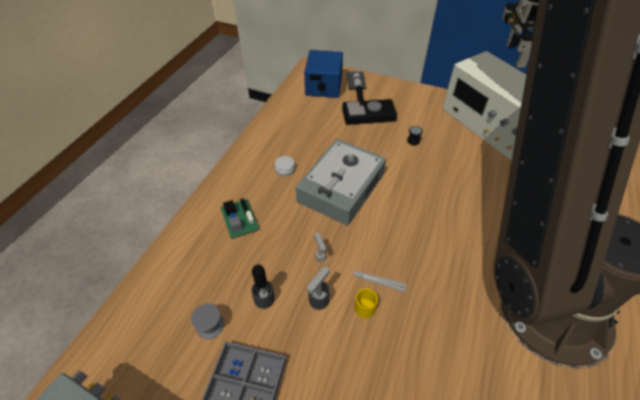

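The top view shows the key in its dark cup at about (245,227), with its bar at (240,225). The small look-alike is at (281,211), the yellow cup at (253,262), the driver at (230,187), and the case spindle at (377,201). In the side view the key bar is at about (319,280), the cup at (318,297), and the spindle at (350,159).

Run:
```python
from h import *
t=load('top0');s=load('side0');w=load('wrist0')
print('bar',tri((t,(240,225)),(s,(319,280)))); print('bar z92+5',onz(t,(240,225),100))
print('spindle',tri((t,(377,201)),(s,(350,158))),onz(t,(377,201),85))
print('cup',onz(t,(246,227),50),onz(s,(318,290),50))
for n,p in dict(driver=(230,187),pcb=(291,134),tin=(360,142),tw1=(281,245),tw2=(282,284),small=(281,211),ycup=(253,262),case1=(328,169),case2=(401,178),case3=(395,231),case4=(321,222)).items(): print(n,onz(t,p,70 if 'case' in n else 20).round())
# wrist camera in tool frame
from scipy.spatial.transform import Rotation as Ro
st=manip.read_state();Rt=Ro.from_euler('xyz',st['ee_rot'],degrees=True).as_matrix()
print('cam in tool',Rt.T@(-np.array(w['R']).T@w['t']-st['position']), (np.array(w['R'])@Rt).round(3))
a=cv2.resize(cv2.cvtColor(t['frame'][160:280,200:420],cv2.COLOR_RGB2BGR),None,fx=3.6,fy=3.6,interpolation=cv2.INTER_CUBIC);cv2.imwrite('pics/topc.png',a)
```

```text
bar [499.76547865 175.54687457  99.92187404]
bar z92+5 [501.32837455 175.95918384 100.        ]
spindle [ 564.53512373 -211.51849987   79.66970858] [ 562.48968973 -211.11699823   85.        ]
cup [497.17948425 167.53788129  50.        ] [501.76338646 173.16741465  50.        ]
driver [619. 220.  20.]
pcb [778.  35.  20.]
tin [ 750. -175.   20.]
tw1 [443.  69.  20.]
tw2 [329.  67.  20.]
small [544.  68.  20.]
ycup [395. 152.  20.]
case1 [660. -74.  70.]
case2 [ 630. -285.   70.]
case3 [ 477. -262.   70.]
case4 [506. -50.  70.]
cam in tool [  70.84748198    0.97940508 -138.88102801] [[ 0.001  1.     0.001]
 [-0.965  0.001 -0.263]
 [-0.263 -0.     0.965]]
```

View pics/topc.png

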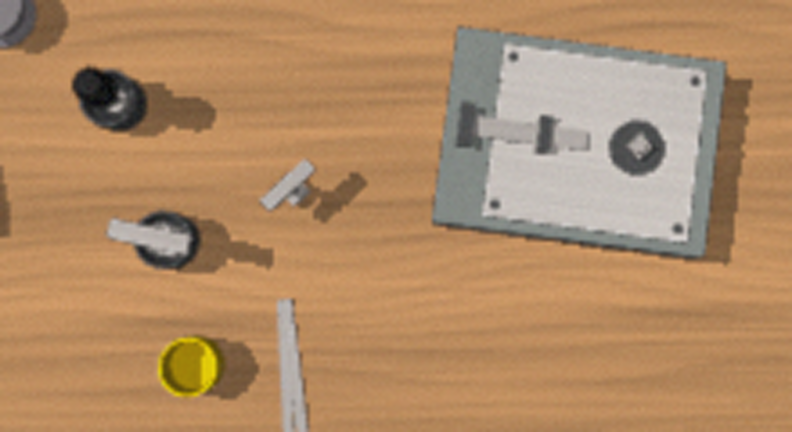

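```bash
cat >> h.py <<'E'
from scipy.spatial.transform import Rotation as Ro
def plan(wps,start=None):
    """wps: (x,y,z,yaw) -> print shift(m)+turn(deg), tool axes, per call"""
    if start is None:
        s=manip.read_state(); p=s['position']; R=Ro.from_euler('xyz',s['ee_rot'],degrees=True)
    else: p=np.array(start[:3],float); R=Ro.from_euler('xyz',[180,0,start[3]],degrees=True)
    for w in wps:
        q=np.array(w[:3],float); Q=Ro.from_euler('xyz',[180,0,w[3]],degrees=True)
        d=R.inv().apply(q-p)/1000; r=(R.inv()*Q).as_rotvec(degrees=True)
        print(w,'->',d.round(4).tolist(),r.round(2).tolist(),'rows',round(max(np.linalg.norm(d)/.0417,np.linalg.norm(r)/7.16),1)); p,R=q,Q
E
python3 - <<'E'
from h import *
plan([(340,-490,250,-130),(455,-350,250,-98.5),(540,-200,250,-98.5)],(224.3,-636.6,245.6,-160.6))
E
```

```text
(340, -490, 250, -130) -> [-0.1578, 0.0998, -0.0044] [0.0, 0.0, -30.6] rows 4.5
(455, -350, 250, -98.5) -> [-0.1812, 0.0019, 0.0] [0.0, 0.0, -31.5] rows 4.4
(540, -200, 250, -98.5) -> [-0.1609, -0.0619, -0.0] [0.0, 0.0, 0.0] rows 4.1
```

Call:
send_rows([
  [1,-0.158,0.1,-0.004,0,0,-30.6],
  [1,-0.158,0.1,-0.004,0,0,-30.6],
  [1,-0.158,0.1,-0.004,0,0,-30.6],
  [1,-0.158,0.1,-0.004,0,0,-30.6],
  [1,-0.158,0.1,-0.004,0,0,-30.6],
])

```text
time: 0.57
position: [342.0, -486.8, 249.7]
ee_rot: [-180.0, 0.0, -129.5]
contact_force: [0.4, -1.2, 0.3]
gripper_width: 87.6
```

Call:
send_rows([
  [1,-0.181,0.002,0,0,0,-31.5],
  [1,-0.181,0.002,0,0,0,-31.5],
  [1,-0.181,0.002,0,0,0,-31.5],
  [1,-0.181,0.002,0,0,0,-31.5],
  [1,-0.181,0.002,0,0,0,-31.5],
])

```text
time: 0.98
position: [457.4, -346.4, 249.6]
ee_rot: [-180.0, 0.0, -97.9]
contact_force: [0.1, -0.6, -0.5]
gripper_width: 87.5
```

Call:
send_rows([
  [1,-0.161,-0.062,0,0,0,0],
  [1,-0.161,-0.062,0,0,0,0],
  [1,-0.161,-0.062,0,0,0,0],
  [1,-0.161,-0.062,0,0,0,0],
  [1,-0.161,-0.062,0,0,0,0],
])

```text
time: 1.4
position: [542.4, -195.4, 249.3]
ee_rot: [-180.0, 0.0, -98.3]
contact_force: [0.0, -1.1, 0.3]
gripper_width: 87.4
```

Run:
```python
from h import *
f=grab('wrist','w1'); s=manip.read_state(); print(s['time'],s['position'],s['ee_rot'],proj(f,[563,-211,92]))
plan([(545,-20,240,-98.5),(505,160,230,-98.5)],(540,-200,250,-98.5))
```

```text
1.45 [ 541.78575746 -196.34839553  249.21776166] [ 1.79994688e+02  1.68516336e-02 -9.82602527e+01] [[296.42576682 171.31807702]]
(545, -20, 240, -98.5) -> [-0.1788, 0.0217, 0.01] [0.0, 0.0, 0.0] rows 4.3
(505, 160, 230, -98.5) -> [-0.1721, 0.0662, 0.01] [0.0, 0.0, 0.0] rows 4.4
```

View pics/w1.png

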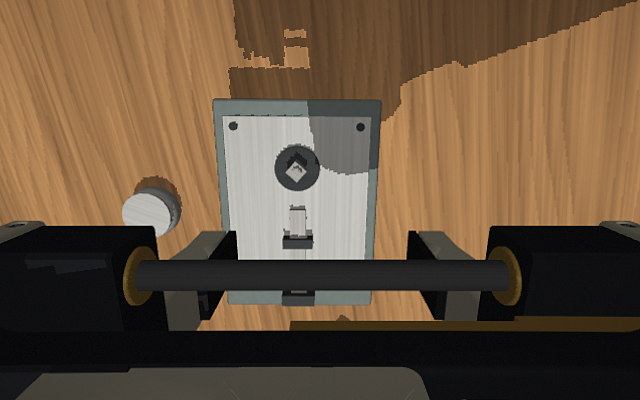

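The wrist view shows the spindle at about (297,166), its square turned well toward a diamond, and nothing in the way. Next I go to the key.

Call:
send_rows([
  [1,-0.179,0.022,0.005,0,0,0],
  [1,-0.179,0.022,0.005,0,0,0],
  [1,-0.179,0.022,0.005,0,0,0],
  [1,-0.179,0.022,0.005,0,0,0],
  [1,-0.179,0.022,0.005,0,0,0],
])

```text
time: 1.87
position: [544.4, -16.2, 244.4]
ee_rot: [180.0, 0.0, -98.4]
contact_force: [0.7, -0.5, 0.6]
gripper_width: 87.7
```

Call:
send_rows([
  [1,-0.192,0.069,0.01,0,0,0],
  [1,-0.192,0.069,0.01,0,0,0],
  [1,-0.192,0.069,0.01,0,0,0],
  [1,-0.192,0.069,0.01,0,0,0],
  [1,-0.192,0.069,0.01,0,0,0],
])

```text
time: 2.28
position: [503.9, 182.0, 234.5]
ee_rot: [-180.0, 0.0, -98.5]
contact_force: [0.7, 0.2, -0.1]
gripper_width: 87.4
```

Run:
```python
from h import *
f=grab('wrist','w2'); s=manip.read_state(); print(s['time'],s['position'],s['ee_rot'],proj(f,[500,175,100]))
a=cv2.resize(cv2.cvtColor(f['frame'][60:260,200:420],cv2.COLOR_RGB2BGR),None,fx=2,fy=2,interpolation=cv2.INTER_CUBIC)
g=load('w1'); b=cv2.resize(cv2.cvtColor(g['frame'][130:210,255:343],cv2.COLOR_RGB2BGR),None,fx=4,fy=5,interpolation=cv2.INTER_CUBIC)[:,:,:]
b=cv2.resize(cv2.cvtColor(g['frame'][130:210,258:338],cv2.COLOR_RGB2BGR),(400,400),interpolation=cv2.INTER_CUBIC)
if a.shape[0]!=400:a=a[:400]
cv2.imwrite('pics/c2.png',np.hstack([a,b[:,:360]]))
```

```text
2.3333 [503.65044401 186.71368793 234.13211896] [-1.79988568e+02  7.78416075e-02 -9.83866764e+01] [[324.49418183 182.34947814]]
```

View pics/c2.png

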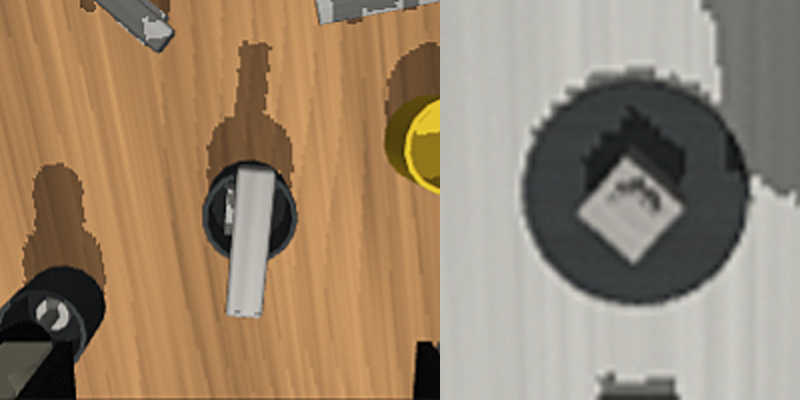

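The left crop shows the key bar's top face with corners at about (320,144), (337,144.5), (331,219) and (313.5,217.5) in the full picture. The cup rim is centred at about (325,165.5). The right crop shows the spindle's square corners at (285.4,172), (296,161), (307,171.4) and (296.4,183).

Run:
```python
from h import *
f=load('w2');g=load('w1');t=load('top0')
for z in(98,105,):
  c=np.array([onz(f,p,z) for p in[(320,144),(337,144.5),(331,219),(313.5,217.5)]]); e=(c[0]+c[1]-c[2]-c[3])/2
  print('bar',z,c.mean(0),np.linalg.norm(e),np.degrees(np.arctan2(e[1],e[0])),np.linalg.norm(c[0]-c[1]))
print('bar tri',tri((f,(325.4,181.3)),(t,(241.1,225.6))))
print('cup tri',tri((f,(325,165.5)),(t,(246.1,226.9))),onz(f,(325,165.5),50))
for z in (88,):
  c=np.array([onz(g,p,z) for p in[(285.4,172),(296,161),(307,171.4),(296.4,183)]]);print('sp',c.mean(0))
  for i in range(4):
    e=c[(i+1)%4]-c[i]; print(np.linalg.norm(e),np.degrees(np.arctan2(e[1],e[0])))
# case long edges at z=70 cover lines: cover corners in w1 and bolt
for a,b in [((233,126),(360,127))]:
  A,B=onz(g,a,70),onz(g,b,70); print('screws',A,B,np.degrees(np.arctan2(*(B-A)[1::-1])))
A,B=onz(g,(213,100),70),onz(g,(381,100.5),70); print('edge',A,B,np.degrees(np.arctan2(*(B-A)[1::-1])),np.linalg.norm(A-B))
print('sp tri',tri((g,(296,166)),(t,(377.5,200.5))))
```

```text
bar 98 [499.38564517 175.57526595  98.        ] 64.97127880459118 -103.00963331310494 14.098347792481574
bar 105 [499.22789055 173.97907114 105.        ] 63.3206046671302 -103.00963331310497 13.740162167846186
bar tri [498.52571146 168.0684322  127.35262363]
cup tri [497.46059275 165.66598366  66.01059043] [498.27305656 169.53627957  50.        ]
sp [ 563.71593891 -209.76604733   88.        ]
14.312665666968416 -142.57651758959662
13.879675072417486 127.58809564674918
14.863014502008859 39.4174126619824
14.40548701228978 -54.57145714958185
screws [ 617.37001077 -258.37293527   70.        ] [ 498.95148781 -240.33636993   70.        ] 171.33972408831477
edge [ 630.55391939 -283.98291254   70.        ] [ 477.05653579 -261.38567493   70.        ] 171.62531129560298 155.15180282578683
sp tri [ 564.28009029 -213.59570499   78.04174437]
```

Run:
```python
from h import *
manip.grab_frame('wrist'); s=manip.read_state(); print(s['position'],s['ee_rot'])
plan([(499.2,174,130,-103),(499.2,174,97,-103)])
```

```text
[503.93421658 184.20766239 234.13126262] [ 1.79984831e+02  1.34236340e-02 -9.82683784e+01]
(499.2, 174, 130, -103) -> [0.0108, 0.0032, 0.1041] [0.02, 0.01, 4.73] rows 2.5
(499.2, 174, 97, -103) -> [0.0, -0.0, 0.033] [0.0, 0.0, 0.0] rows 0.8
```

Call:
send_rows([
  [1,0.0108,0.0032,0.03,0,0,4.7],
  [1,0.0108,0.0032,0.07,0,0,4.7],
  [1,0.0108,0.0032,0.104,0,0,4.7],
  [1,0.0108,0.0032,0.104,0,0,4.7],
  [1,0.0108,0.0032,0.104,0,0,4.7],
])

```text
time: 2.8
position: [499.5, 169.0, 129.8]
ee_rot: [179.9, -0.2, -103.2]
contact_force: [1.1, -0.1, 0.6]
gripper_width: 87.6
```

Call:
send_rows([
  [1,0,0,0.016,0,0,0],
  [1,0,0,0.033,0,0,0],
  [1,0,0,0.033,0,0,0],
  [-1,0,0,0.033,0,0,0],
  [-1,0,0,0.033,0,0,0],
], newtons=50)

```text
time: 3.22
position: [501.3, 170.9, 99.8]
ee_rot: [-179.9, 0.1, -103.2]
contact_force: [-0.4, -0.4, -0.2]
gripper_width: 79.4
```

Call:
send_rows([
  [-1,0,0,0,0,0,0],
  [-1,0,0,0,0,0,0],
  [-1,0,0,0,0,0,0],
  [-1,0,0,0,0,0,0],
  [-1,0,0,0,0,0,0],
])

```text
time: 3.63
position: [500.0, 170.5, 97.8]
ee_rot: [-180.0, 0.0, -103.2]
contact_force: [-0.2, 0.2, 0.5]
gripper_width: 46.4
```

Call:
send_rows([
  [-1,0,0,0,0,0,0],
  [-1,0,0,0,0,0,0],
  [-1,0,0,0,0,0,0],
  [-1,0,0,0,0,0,0],
  [-1,0,0,0,0,0,0],
])

```text
time: 4.05
position: [499.9, 170.4, 97.5]
ee_rot: [180.0, -0.0, -103.2]
contact_force: [0.2, 0.0, 0.9]
gripper_width: 15.6
```

Run:
```python
from h import *
s=manip.read_state(); print(s['position'],s['ee_rot'],s['contact_force'],s['moment'],s['gripper_width'])
plan([(500,170.4,240,-103),(530,-10,240,-113),(563.7,-185,230,-135),(563.7,-209.8,215,-142.5)])
```

```text
[499.90492527 170.38853033  97.477501  ] [ 1.79990471e+02 -1.06818100e-02 -1.03188896e+02] [0.22852746 0.03698461 0.90320017] [ 0.03965508  0.24126111 -0.00536155] 15.591930798940874
(500, 170.4, 240, -103) -> [-0.0, -0.0001, -0.1425] [0.01, -0.01, -0.19] rows 3.4
(530, -10, 240, -113) -> [0.169, -0.0698, -0.0] [-0.0, -0.0, 10.0] rows 4.4
(563.7, -185, 230, -135) -> [0.1479, -0.0994, 0.01] [0.0, -0.0, 22.0] rows 4.3
(563.7, -209.8, 215, -142.5) -> [0.0175, -0.0175, 0.015] [0.0, -0.0, 7.5] rows 1.0
```

Call:
send_rows([
  [-1,0,0,-0.02,0,0,0],
  [-1,0,0,-0.05,0,0,0],
  [-1,0,0,-0.09,0,0,0],
  [-1,0,0,-0.13,0,0,0],
  [-1,0,0,-0.143,0,0,0],
])

```text
time: 4.47
position: [501.9, 171.2, 246.5]
ee_rot: [-179.7, 0.3, -103.1]
contact_force: [0.4, 0.5, -1.0]
gripper_width: 15.3
```

Run:
```python
from h import *
f=grab('side','s3'); s=manip.read_state(); print(s['position'],s['ee_rot'],s['contact_force'],s['moment'],s['gripper_width'])
p=proj(f,[s['position'],s['position']-[0,0,92]]);print(p)
a=cv2.cvtColor(f['frame'],cv2.COLOR_RGB2BGR); x,y=p.mean(0).astype(int); cv2.imwrite('pics/c3.png',cv2.resize(a[max(0,y-60):y+60,max(0,x-60):x+60],(600,600),interpolation=cv2.INTER_CUBIC)); print(x-60,y-60)
```

```text
[502.16809041 171.50133076 246.80619297] [-179.63117025    0.3367672  -103.1404596 ] [1.26227714 0.74436994 0.39742074] [ 0.12116225 -0.17932245  0.05564209] 15.80593657667859
[[317.16968684 237.68737103]
 [317.6576596  264.14926548]]
257 190
```

View pics/c3.png

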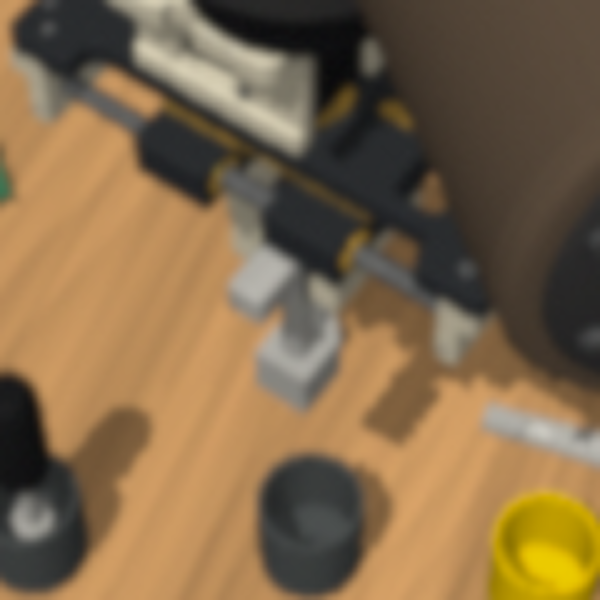

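The crop shows the key gripped upright and clear of its cup, with the mouth centre at about (317,265). The projection expected (317.7,264.1), so the key sits about 3.5 mm toward tool −x of the TCP. I carry it above the spindle and look.

Call:
send_rows([
  [-1,0.169,-0.07,0,0,0,10],
  [-1,0.169,-0.07,0,0,0,10],
  [-1,0.169,-0.07,0,0,0,10],
  [-1,0.169,-0.07,0,0,0,10],
  [-1,0.169,-0.07,0,0,0,10],
])

```text
time: 4.93
position: [528.9, -13.8, 239.8]
ee_rot: [179.9, -0.1, -113.3]
contact_force: [-0.9, 1.4, -1.4]
gripper_width: 15.5
```

Call:
send_rows([
  [-1,0.148,-0.099,0.01,0,0,22],
  [-1,0.148,-0.099,0.01,0,0,22],
  [-1,0.148,-0.099,0.01,0,0,22],
  [-1,0.148,-0.099,0.01,0,0,22],
  [-1,0.148,-0.099,0.01,0,0,22],
])

```text
time: 5.35
position: [561.9, -189.6, 228.8]
ee_rot: [179.9, -0.1, -135.4]
contact_force: [1.3, 1.2, -2.0]
gripper_width: 15.4
```

Call:
send_rows([
  [-1,0.021,-0.017,0.015,0,0,7.1],
  [-1,0.021,-0.017,0.015,0,0,7.5],
  [-1,0.021,-0.017,0.015,0,0,7.5],
  [-1,0.021,-0.017,0.015,0,0,7.5],
  [-1,0.021,-0.017,0.015,0,0,7.5],
])

```text
time: 5.77
position: [559.5, -211.3, 215.7]
ee_rot: [-180.0, 0.0, -142.6]
contact_force: [-0.0, 0.8, -1.3]
gripper_width: 15.4
```

Run:
```python
from h import *
for i in range(3): manip.grab_frame('top')
f=grab('wrist','w4');g=grab('side','s4'); s=manip.read_state(); print(s['time'],s['position'],s['ee_rot'],s['contact_force'],s['gripper_width'])
p=s['position'];tx=np.array([np.cos(np.radians(s['ee_rot'][2])),np.sin(np.radians(s['ee_rot'][2])),0])
print(proj(f,[p-3.4*tx-[0,0,92],[563.7,-209.8,92]]),proj(g,[p-3.4*tx-[0,0,92],[563.7,-209.8,92]]))
a=cv2.cvtColor(f['frame'],cv2.COLOR_RGB2BGR)[90:290,220:420]; x,y=proj(g,[563.7,-209.8,100])[0].astype(int);print(x-40,y-50)
b=cv2.cvtColor(g['frame'],cv2.COLOR_RGB2BGR)[y-50:y+30,x-40:x+40]
cv2.imwrite('pics/c4.png',np.hstack([cv2.resize(a,(400,400)),cv2.resize(b,(400,400),interpolation=cv2.INTER_CUBIC)]))
```

```text
6.0167 [ 559.61816075 -211.33377345  215.98626253] [-1.79974408e+02  3.36570962e-02 -1.42613903e+02] [-0.07390126 -0.23066867 -1.59634516] 15.620734954379314
[[320.5470353  210.13103169]
 [319.20008225 199.23428863]] [[351.95179546 146.76227379]
 [350.89660758 155.28772005]]
311 103
```

View pics/c4.png

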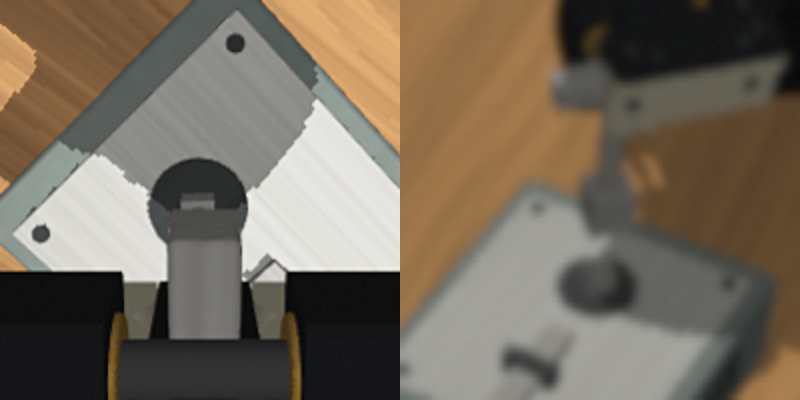

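Run:
```python
from h import *
f=load('w4'); a=np.radians(-142.6);tx=np.array([np.cos(a),np.sin(a),0]);ty=np.array([np.sin(a),-np.cos(a),0])
p=np.array([559.6,-211.3,216])
def tool(X): d=X-p; return (d@tx).round(2),(d@ty).round(2)
print('socket edge mid',tool(onz(f,(322,195),123.5)),'spindle far edge',tool(onz(f,(318.75,186),88)),'pred spindle',tool(np.array([563.7,-209.8,88])))
```

```text
socket edge mid (np.float64(7.97), np.float64(1.01)) spindle far edge (np.float64(6.13), np.float64(-1.7)) pred spindle (np.float64(-4.17), np.float64(-1.3))
```

Run:
```python
from h import *
f=load('w4');g=f['frame'].mean(2).astype(int)
print(g[178:200,306:334])
P=[563.7,-209.8,0];a=np.radians(-142.6);tx=np.array([np.cos(a),np.sin(a),0]);ty=np.array([np.sin(a),-np.cos(a),0])
for z in(74,88):print(z,proj(f,[np.array([563.7,-209.8,z])+7*i*tx+7*j*ty for i,j in[(1,-1),(1,1),(-1,1)]]).round(1).tolist())
print(proj(f,[np.array([563.7,-209.8,74])+20*tx]),'plate?')
```

```text
[[ 42  41  41  41  43  42  43  43  42  44  44  45  43  43  45  45  42  43
   44  43  41  42  43  45  44  44  40  43]
 [ 41  41  42  44  44  44  41  42  44  43  44  43  45  44  44  43  45  44
   41  42  43  43  44  44  43  42  42  42]
 [ 41  42  44  44  42  42  42  43  44  44  45  43  45  42  43  42  43  41
   40  42  43  42  44  43  42  43  42  43]
 [ 44  44  45  43  43  42  42  44  42  44  45  45  43  43  44  42  43  43
   43  44  44  43  41  45  43  43  41  43]
 [ 46  44  42  40  43  42  42  45  45  43  45  44  43  43  43  41  42  42
   44  43  43  42  42  43  41  44  45  45]
 [ 44  40  43  41  43  45  45  44  43  45  42  43  44  43  44  42  42  43
   45  44  42  41  43  41  44  43  44  42]
 [ 42  42  42  41  45  44  45  45  43  43  43  44  43  41  43  42  42  43
   43  42  42  42  43  42  44  43  44  44]
 [ 41  42  44  44  43  42  42  42  41  41  40  42  40  40  39  40  43  39
   38  39  40  42  43  44  43  44  43  44]
 [ 43  45  42  43  44  53  51  51  49  51  50  56  57  56  58  58  56  63
   64  65  61  45  42  43  42  44  45  46]
 [ 43  43  44  43  48  67  71  70  70  68  69  
[... 915 characters left out ...]
 75  73  75  75  71  70  75  73  71  71  76  75
   76  77  76  70  71  72  73  71  72  74]
 [ 72  76  74  74  75  74  73  72  72  71  74  72  72  74  73  74  72  73
   73  72  71  75  74  75  74  74  75  74]
 [ 75  76  76  74  74  76  74  76  75  75  74  74  75  75  75  74  75  73
   74  74  75  72  75  74  75  75  75  75]
 [ 76  75  76  75  74  76  74  75  75  74  75  75  75  74  74  75  75  75
   75  75  75  76  76  74  76  75  73  76]
 [ 76  74  76  74  75  74  75  73  73  75  75  75  75  74  74  73  75  74
   74  75  73  74  74  74  74  74  74  75]]
74 [[311.4, 185.9], [327.4, 185.9], [327.3, 201.3]]
88 [[310.8, 189.8], [327.6, 189.9], [327.5, 205.9]]
[[319.35534389 171.27811168]] plate?
```

Run:
```python
from h import *
f=load('w4');g=f['frame'].mean(2)
for r in ((197,205),(215,225)):
  m=g[r[0]:r[1]].mean(0).round().astype(int); print(m[298:312],m[334:348])
p=np.array([559.6,-211.3,216]);a=np.radians(-142.6);tx=np.array([np.cos(a),np.sin(a),0]);ty=np.array([np.sin(a),-np.cos(a),0])
print(proj(f,[p-4*tx-[0,0,92.5]+12*i*ty+12*tx+[0,0,k] for k in(0,24) for i in(-1,0,1)]).round(1).tolist())
print(proj(f,[p-4*tx+8*i*ty+32*tx+[0,0,k] for k in(8,) for i in(-1,0,1)]).round(1).tolist())
```

```text
[73 76 76 76 76 75 80 76 72 74 75 75 74 75] [ 75  75  74  74  73  75  76  81 130 202 230 228 225 225]
[221 222 222 224 233 169  99  98 108 115 117 116 115 115] [115 114 114 110 105  96  83 220 232 222 225 226 223 214]
[[304.1, 194.9], [320.6, 195.0], [337.1, 195.0], [302.1, 204.5], [320.4, 204.5], [338.7, 204.5]]
[[300.3, 211.5], [319.6, 211.5], [338.8, 211.5]]
```

Call:
send_rows([
  [-1,0,-0.0029,0,0,0,0],
  [-1,0,-0.0029,0.01,0,0,0],
  [-1,0,-0.0029,0.02,0,0,0],
  [-1,0,-0.0029,0.028,0,0,0],
  [-1,0,-0.0029,0.028,0,0,0],
])

```text
time: 6.43
position: [559.6, -214.0, 184.6]
ee_rot: [179.8, -0.2, -142.7]
contact_force: [-1.2, 1.1, -2.2]
gripper_width: 15.9
```

Run:
```python
from h import *
for i in range(3): manip.grab_frame('top')
f=grab('wrist','w5');g=grab('side','s5'); s=manip.read_state(); print(s['time'],s['position'],s['ee_rot'],s['contact_force'],s['gripper_width'])
a=cv2.cvtColor(f['frame'],cv2.COLOR_RGB2BGR)[150:230,280:360]; x,y=proj(g,[563.7,-209.8,92])[0].astype(int);print(x-25,y-25)
b=cv2.cvtColor(g['frame'],cv2.COLOR_RGB2BGR)[y-25:y+15,x-20:x+20]
cv2.imwrite('pics/c5.png',np.hstack([cv2.resize(a,(400,400),interpolation=cv2.INTER_CUBIC),cv2.resize(b,(400,400),interpolation=cv2.INTER_CUBIC)]))
```

```text
6.6833 [ 561.42646828 -214.38334208  187.88195035] [-1.79971497e+02  1.55570234e-02 -1.42681265e+02] [-0.11491925 -0.38583108 -1.8806325 ] 15.658319546446833
325 130
```

View pics/c5.png

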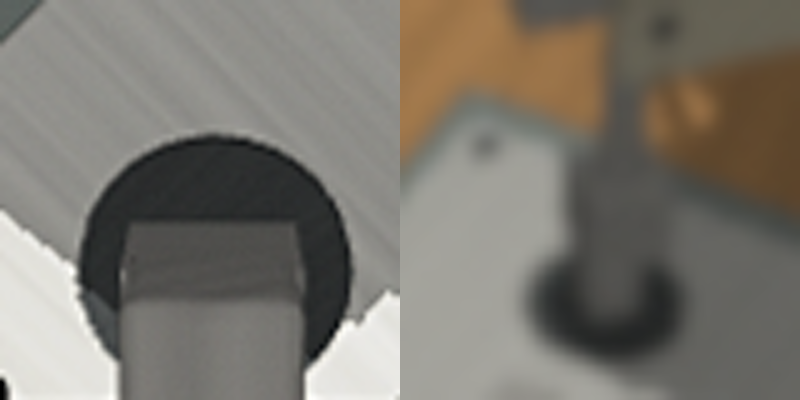

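The socket is laterally centred over the plate: socket column about 322.7, plate about 323.2. I lower it while watching the force.

Call:
send_rows([
  [-1,0,0,0.002,0,0,0],
  [-1,0,0,0.004,0,0,0],
  [-1,0,0,0.006,0,0,0],
  [-1,0,0,0.006,0,0,0],
  [-1,0,0,0.006,0,0,0],
])

```text
time: 7.1
position: [561.0, -214.3, 181.4]
ee_rot: [180.0, -0.0, -142.7]
contact_force: [-0.0, 0.3, -2.2]
gripper_width: 15.8
```

Call:
send_rows([
  [-1,0,0,0.001,0,0,0],
  [-1,0,0,0.002,0,0,0],
  [-1,0,0,0.003,0,0,0],
  [-1,0,0,0.003,0,0,0],
  [-1,0,0,0.003,0,0,0],
])

```text
time: 7.52
position: [561.6, -214.6, 179.9]
ee_rot: [-179.9, 0.0, -142.7]
contact_force: [-2.6, -0.2, 6.1]
gripper_width: 15.6
```

Call:
send_rows([
  [-1,0.0005,0,0,0,0,0],
  [-1,0.001,0,0,0,0,0],
  [-1,0.0015,0,0.0005,0,0,0],
  [-1,0.002,0,0.001,0,0,0],
  [-1,0.002,0,0.001,0,0,0],
])

```text
time: 7.93
position: [560.9, -215.5, 179.6]
ee_rot: [-179.8, 0.2, -142.6]
contact_force: [-1.3, 3.4, 10.1]
gripper_width: 15.3
```

Run:
```python
from h import *
s=manip.read_state(); print(s['time'],s['position'],s['ee_rot'],s['contact_force'],s['moment'],s['gripper_width'])
R=Ro.from_euler('xyz',s['ee_rot'],degrees=True).inv();print(R.apply(s['contact_force']),R.apply(s['moment']))
```

```text
7.9333 [ 560.87184167 -215.50646549  179.64435073] [-1.79842484e+02  1.51775683e-01 -1.42647321e+02] [-1.25048696  3.40360296 10.07914677] [1.43591108 0.42648949 0.06302251] 15.254251740597255
[ -1.09769601   3.43655882 -10.08576013] [-1.4003502  -0.53233302 -0.05784996]
```

Call:
send_rows([
  [-1,0,0.0005,0,0,0,0],
  [-1,0,0.001,0,0,0,0],
  [-1,0,0.0015,0,0,0,0],
  [-1,0,0.0015,0,0,0,0],
  [-1,0,0.0015,0,0,0,0],
])

```text
time: 8.35
position: [560.5, -214.7, 179.8]
ee_rot: [-179.8, 0.2, -142.6]
contact_force: [0.6, 0.5, 7.6]
gripper_width: 15.6
```

```bash
cat > st.py <<'E'
from h import *
s=manip.read_state(); print(s['time'],s['position'],s['ee_rot'],s['gripper_width'])
R=Ro.from_euler('xyz',s['ee_rot'],degrees=True).inv();print(R.apply(s['contact_force']),R.apply(s['moment']))
E
python3 st.py
```

```text
8.35 [ 560.47116896 -214.68308389  179.77938352] [-1.79778142e+02  1.69699550e-01 -1.42641593e+02] 15.565831555468703
[-0.81025472  0.06063964 -7.63129355] [-0.19561344 -0.31167463 -0.01596579]
```

Call:
send_rows([
  [-1,-0.0005,0,0.0005,0,0,0],
  [-1,-0.001,0,0.001,0,0,0],
  [-1,-0.0015,0,0.001,0,0,0],
  [-1,-0.002,0,0.001,0,0,0],
  [-1,-0.002,0,0.001,0,0,0],
])

```text
time: 8.77
position: [561.6, -214.0, 179.4]
ee_rot: [-179.8, 0.1, -142.6]
contact_force: [-2.3, -1.0, 12.8]
gripper_width: 15.5
```

Call:
send_rows([
  [-1,-0.0005,0,0,0,0,0],
  [-1,-0.001,0,0,0,0,0],
  [-1,-0.0015,0,0,0,0,0],
  [-1,-0.002,0,0,0,0,0],
  [-1,-0.002,0,0,0,0,0],
])

```text
time: 9.18
position: [562.0, -211.9, 176.4]
ee_rot: [-180.0, 0.0, -142.7]
contact_force: [0.9, -1.0, -0.9]
gripper_width: 15.6
```

```bash
python3 st.py
```

```text
9.1833 [ 561.9762253  -211.89512708  176.37817938] [-1.79989435e+02  8.49719824e-03 -1.42684356e+02] 15.628447915025195
[-0.07196044 -1.37263584  0.85359801] [ 0.56100683  0.00351372 -0.01889048]
```

It dropped in to 176.4 with almost no force, so I continue down.

Call:
send_rows([
  [-1,0,0,0.0015,0,0,0],
  [-1,0,0,0.003,0,0,0],
  [-1,0,0,0.0045,0,0,0],
  [-1,0,0,0.005,0,0,0],
  [-1,0,0,0.005,0,0,0],
])

```text
time: 9.6
position: [561.8, -211.9, 171.2]
ee_rot: [180.0, -0.0, -142.7]
contact_force: [1.6, -2.3, -3.0]
gripper_width: 15.8
```

Call:
send_rows([
  [-1,0,0,0.001,0,0,0],
  [-1,0,0,0.002,0,0,0],
  [-1,0,0,0.003,0,0,0],
  [-1,0,0,0.003,0,0,0],
  [-1,0,0,0.003,0,0,0],
])

```text
time: 10.02
position: [561.8, -211.9, 168.5]
ee_rot: [-180.0, 0.0, -142.7]
contact_force: [1.6, -1.7, -2.2]
gripper_width: 15.7
```

```bash
python3 st.py
```

```text
10.0167 [ 561.82500007 -211.87917476  168.50050509] [-1.79998564e+02  2.03284473e-03 -1.42686794e+02] 15.72829167122125
[-0.24033667 -2.25842707  2.20448812] [0.8783167  0.0037551  0.01142814]
```

Call:
send_rows([
  [-1,0,0,0.0005,0,0,0],
  [-1,0,0,0.001,0,0,0],
  [-1,0,0,0.001,0,0,0],
  [-1,0,0,0.001,0,0,0],
])

```text
time: 10.35
position: [562.1, -212.0, 168.3]
ee_rot: [-180.0, 0.0, -142.7]
contact_force: [-0.5, -1.2, 5.1]
gripper_width: 15.1
```

```bash
python3 st.py
python3 - <<'E'
import numpy as np
c=-3.5
for t in (5,10,15,20,25): # rotation +t about tool z
    a=np.radians(t); print(t,(c*(1-np.cos(a))).round(2),(-c*np.sin(a)).round(2))
E
```

```text
10.35 [ 562.05124835 -212.00526892  168.26638105] [-1.79956051e+02  2.50906613e-02 -1.42676115e+02] 15.117530911808592
[ 1.07493684 -0.63739992 -5.13989988] [0.1518346  0.30772512 0.01073167]
5 -0.01 0.31
10 -0.05 0.61
15 -0.12 0.91
20 -0.21 1.2
25 -0.33 1.48
```

Bottomed at 168.3 with 5 N up, so the key is home. Next I turn it clockwise about the key's axis.

Call:
send_rows([
  [-1,0,0.0003,0,0,0,5],
  [-1,-0.0001,0.0006,0,0,0,10],
  [-1,-0.0001,0.0009,0,0,0,15],
  [-1,-0.0002,0.0012,0,0,0,20],
  [-1,-0.0002,0.0012,0,0,0,20],
])

```text
time: 10.77
position: [561.7, -211.2, 168.3]
ee_rot: [-179.9, 0.1, -162.9]
contact_force: [0.4, -1.5, 4.3]
gripper_width: 15.8
```

```bash
python3 st.py
```

```text
10.7667 [ 561.66288046 -211.17678433  168.29256353] [-1.79936758e+02  5.25093271e-02 -1.62891057e+02] 15.814400884019555
[ 0.02335256 -1.61540349 -4.26765121] [ 1.08567072  0.20121273 -0.01557508]
```

Call:
send_rows([
  [-1,0,0.0003,0,0,0,5],
  [-1,-0.0001,0.0006,0,0,0,10],
  [-1,-0.0001,0.0009,0,0,0,15],
  [-1,-0.0001,0.0009,0,0,0,15],
])

```text
time: 11.1
position: [561.5, -210.3, 168.3]
ee_rot: [-179.9, 0.1, -177.8]
contact_force: [1.2, -2.3, 5.0]
gripper_width: 15.6
```

```bash
python3 st.py
```

```text
11.1 [ 561.48710765 -210.33764923  168.25045179] [-1.79949376e+02  5.92705369e-02 -1.77791878e+02] 15.645508363408345
[-1.12844862 -2.31141417 -5.03750885] [ 1.22676679 -0.14459124 -0.06078579]
```

Call:
send_rows([
  [-1,0,0.0002,0,0,0,3],
  [-1,0,0.0003,0,0,0,5],
  [-1,0,0.0003,0,0,0,5],
])

```text
time: 11.35
position: [561.5, -210.1, 168.3]
ee_rot: [-180.0, 0.1, 177.4]
contact_force: [0.5, -2.7, 6.0]
gripper_width: 15.3
```

```bash
python3 st.py
```

```text
11.35 [ 561.48335764 -210.07443771  168.272141  ] [-1.79954861e+02  6.54077183e-02  1.77387280e+02] 15.311844035825246
[-0.64789642 -2.68336433 -5.96263802] [ 1.26509281 -0.14290746 -0.06495694]
```

Call:
send_rows([
  [-1,0,0.0002,0,0,0,2],
  [-1,0,0.0002,0,0,0,4],
  [-1,0,0.0002,0,0,0,4],
])

```text
time: 11.6
position: [561.5, -209.8, 168.3]
ee_rot: [-180.0, 0.1, 173.4]
contact_force: [-0.0, -2.9, 5.2]
gripper_width: 15.8
```

```bash
python3 st.py
python3 - <<'E'
from h import *
f=grab('wrist','w6');t=grab('top','t6')
a=cv2.cvtColor(f['frame'],cv2.COLOR_RGB2BGR)[100:300,220:420]
b=cv2.cvtColor(t['frame'],cv2.COLOR_RGB2BGR)[160:240,310:390]
cv2.imwrite('pics/c6.png',np.hstack([cv2.resize(a,(400,400)),cv2.resize(b,(400,400),interpolation=cv2.INTER_CUBIC)]))
E
```

```text
11.6 [ 561.50759939 -209.84728693  168.29788025] [-1.79958760e+02  6.91744935e-02  1.73399016e+02] 15.753941333260022
[-0.30702128 -2.88759307 -5.22431156] [ 1.27766321 -0.23178864 -0.05143719]
```

View pics/c6.png

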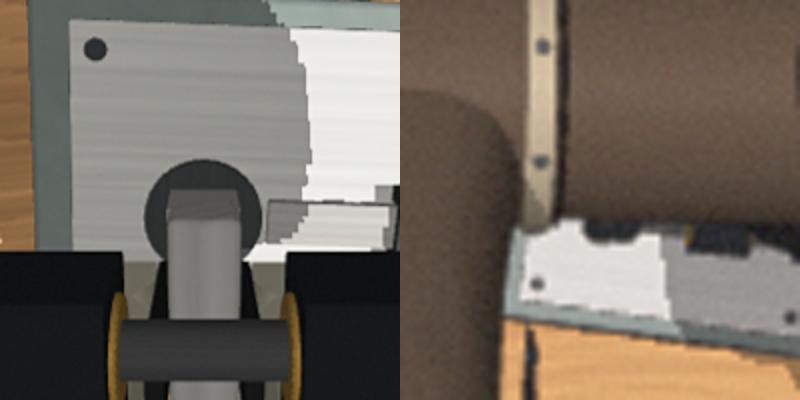

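The picture shows the bolt's end almost at the plate edge (a gap of about 1.5 mm, against about 13 mm before). The stop is not felt yet, so I turn a little more.

Call:
send_rows([
  [-1,0,0.0001,0,0,0,2],
  [-1,0,0.0002,0,0,0,4],
  [-1,0,0.0002,0,0,0,4],
])

```text
time: 11.95
position: [561.5, -209.7, 168.3]
ee_rot: [-180.0, 0.1, 169.4]
contact_force: [-0.4, -3.3, 5.7]
gripper_width: 15.4
```

```bash
python3 st.py
```

```text
11.95 [ 561.46025577 -209.66046203  168.2646285 ] [-1.79961653e+02  6.39397146e-02  1.69410151e+02] 15.397208149573308
[-0.25014319 -3.333587   -5.68953596] [ 1.14672612 -0.32267314 -0.22847126]
```

Call:
send_rows([
  [-1,0,0.0001,0,0,0,2],
  [-1,0,0.0001,0,0,0,3],
  [-1,0,0.0001,0,0,0,3],
])

```text
time: 12.2
position: [561.5, -209.5, 168.3]
ee_rot: [-180.0, 0.1, 166.5]
contact_force: [0.9, -2.8, 5.9]
gripper_width: 15.8
```

```bash
python3 st.py
```

```text
12.2 [ 561.50568629 -209.51436703  168.28341796] [-1.79961900e+02  6.52610045e-02  1.66490374e+02] 15.843327375141689
[-1.53342512 -2.55560918 -5.84984822] [ 1.16100691 -0.29039779 -0.41562712]
```

The stop is clear: the twist moment rose to 0.42 N m. I ease off within the slack, lift straight off, and plan the way back.

Call:
send_rows([
  [-1,0,-0.0001,0,0,0,-3],
  [-1,0,-0.0004,0,0,0,-6],
  [-1,0,-0.0005,0,0,0,-8],
  [-1,0,-0.0005,0,0,0,-8],
])

```text
time: 12.53
position: [561.4, -209.9, 168.2]
ee_rot: [-180.0, 0.1, 174.6]
contact_force: [0.5, -2.0, 5.7]
gripper_width: 15.7
```

```bash
python3 st.py
```

```text
12.5333 [ 561.38046879 -209.92784141  168.24600115] [-1.79971754e+02  6.42093705e-02  1.74642392e+02] 15.671197153352203
[-0.68238443 -1.8988628  -5.70635832] [ 0.89045878 -0.15586508  0.04037842]
```

Call:
send_rows([
  [-1,0,0,-0.005,0,0,0],
  [-1,0,0,-0.012,0,0,0],
  [-1,0,0,-0.022,0,0,0],
  [-1,0,0,-0.045,0,0,0],
  [-1,0,0,-0.072,0,0,0],
])

```text
time: 12.95
position: [559.3, -208.9, 239.0]
ee_rot: [179.9, -0.3, 174.3]
contact_force: [1.3, 0.1, -1.6]
gripper_width: 15.8
```

Call:
send_rows([
  [-1,0,0,0,0,0,0],
  [-1,0,0,0,0,0,0],
])

```text
time: 13.12
position: [561.4, -209.3, 241.7]
ee_rot: [180.0, 0.2, 174.3]
contact_force: [-0.4, 0.5, -2.8]
gripper_width: 15.6
```

```bash
python3 st.py;  python3 - <<'E'
from h import *
plan([(550,-70,240,-153),(525,70,240,-125),(499.6,168.4,240,-103.2),(499.6,168.4,150,-103.2),(499.6,168.4,98.5,-103.2)])
E
```

```text
13.1167 [ 561.39637134 -209.26857404  241.71097387] [1.79956104e+02 1.58658542e-01 1.74346349e+02] 15.620200897689914
[0.47189556 0.40927378 2.75907621] [0.03851765 0.06698476 0.01243435]
(550, -70, 240, -153) -> [0.0251, 0.1375, 0.0017] [-0.0, 0.17, -32.65] rows 4.6
(525, 70, 240, -125) -> [-0.0413, 0.1361, 0.0] [-0.0, 0.0, -28.0] rows 3.9
(499.6, 168.4, 240, -103.2) -> [-0.066, 0.0772, 0.0] [0.0, 0.0, -21.8] rows 3.0
(499.6, 168.4, 150, -103.2) -> [0.0, -0.0, 0.09] [0.0, 0.0, 0.0] rows 2.2
(499.6, 168.4, 98.5, -103.2) -> [0.0, -0.0, 0.0515] [0.0, 0.0, 0.0] rows 1.2
```

Call:
send_rows([
  [-1,0.025,0.1375,0.002,0,0,-32.7],
  [-1,0.025,0.1375,0.002,0,0,-32.7],
  [-1,0.025,0.1375,0.002,0,0,-32.7],
  [-1,0.025,0.1375,0.002,0,0,-32.7],
  [-1,0.025,0.1375,0.002,0,0,-32.7],
])

```text
time: 13.53
position: [548.5, -66.9, 236.9]
ee_rot: [179.9, -0.1, -152.4]
contact_force: [0.4, -0.4, -2.2]
gripper_width: 15.7
```

Call:
send_rows([
  [-1,-0.0413,0.136,0,0,0,-28],
  [-1,-0.0413,0.136,0,0,0,-28],
  [-1,-0.0413,0.136,0,0,0,-28],
  [-1,-0.0413,0.136,0,0,0,-28],
  [-1,-0.0413,0.136,0,0,0,-28],
])

```text
time: 13.95
position: [523.3, 72.8, 236.9]
ee_rot: [179.9, -0.0, -124.4]
contact_force: [0.5, -0.0, -2.0]
gripper_width: 15.7
```

Call:
send_rows([
  [-1,-0.066,0.077,0,0,0,-21.8],
  [-1,-0.066,0.077,0,0,0,-21.8],
  [-1,-0.066,0.077,0,0,0,-21.8],
  [-1,-0.066,0.077,0,0,0,-21.8],
  [-1,-0.066,0.077,0,0,0,-21.8],
])

```text
time: 14.37
position: [498.6, 168.3, 236.8]
ee_rot: [179.9, -0.1, -103.1]
contact_force: [0.1, -0.5, -2.3]
gripper_width: 15.7
```

Call:
send_rows([
  [-1,0,0,0,0,0,0],
  [-1,0,0,0,0,0,0],
  [-1,0,0,0,0,0,0],
])

```text
time: 14.62
position: [499.6, 166.8, 237.4]
ee_rot: [180.0, -0.0, -103.3]
contact_force: [-0.0, -0.2, -2.6]
gripper_width: 15.5
```

```bash
python3 st.py;  python3 - <<'E'
from h import *
plan([(499.6,168.4,160,-103.2),(499.6,168.4,98.5,-103.2)])
f=grab('wrist','w7');g=grab('side','s7')
a=cv2.cvtColor(f['frame'],cv2.COLOR_RGB2BGR)[100:300,220:420]
x,y=proj(g,[499,170,90])[0].astype(int)
b=cv2.cvtColor(g['frame'],cv2.COLOR_RGB2BGR)[y-50:y+50,x-50:x+50]
cv2.imwrite('pics/c7.png',np.hstack([cv2.resize(a,(400,400)),cv2.resize(b,(400,400),interpolation=cv2.INTER_CUBIC)]))
E
```

```text
14.6167 [499.56338742 166.83530768 237.38192009] [ 1.79975046e+02 -2.44420526e-02 -1.03325745e+02] 15.47879810148914
[ 0.19503351 -0.00770624  2.59568469] [-0.09021409  0.02398287 -0.01295847]
(499.6, 168.4, 160, -103.2) -> [-0.0016, 0.0003, 0.0774] [0.02, -0.02, -0.13] rows 1.9
(499.6, 168.4, 98.5, -103.2) -> [0.0, -0.0, 0.0615] [0.0, 0.0, 0.0] rows 1.5
```

View pics/c7.png

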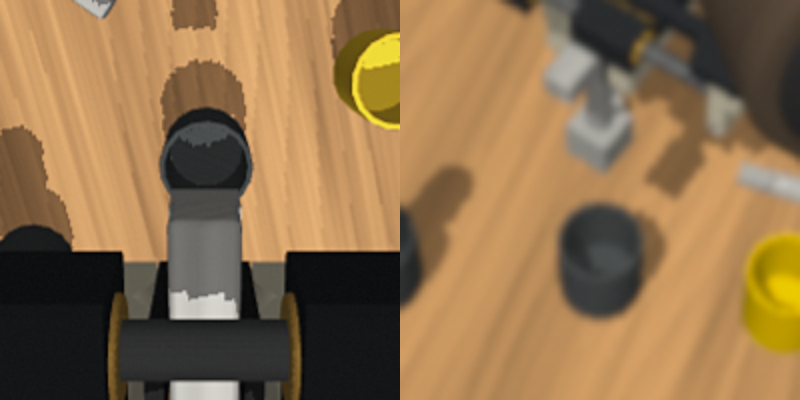

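The key hangs straight above its cup: cup column about 323, socket about 322. I lower it in and watch the force.

Call:
send_rows([
  [-1,-0.0016,0.0003,0.03,0,0,0],
  [-1,-0.0016,0.0003,0.06,0,0,0],
  [-1,-0.0016,0.0003,0.077,0,0,0],
  [-1,-0.0016,0.0003,0.077,0,0,0],
  [-1,-0.0016,0.0003,0.077,0,0,0],
])

```text
time: 15.13
position: [499.6, 168.8, 160.3]
ee_rot: [180.0, -0.1, -103.2]
contact_force: [0.4, -0.7, -1.3]
gripper_width: 15.8
```

Call:
send_rows([
  [-1,0,0,0.008,0,0,0],
  [-1,0,0,0.016,0,0,0],
  [-1,0,0,0.024,0,0,0],
  [-1,0,0,0.032,0,0,0],
  [-1,0,0,0.032,0,0,0],
])

```text
time: 15.55
position: [498.7, 169.0, 126.9]
ee_rot: [179.9, -0.1, -103.2]
contact_force: [-0.3, -0.3, -2.5]
gripper_width: 15.1
```

```bash
python3 st.py
```

```text
15.55 [498.74048004 168.95952432 126.89498064] [ 1.79900719e+02 -8.95930684e-02 -1.03208333e+02] 15.117690796417182
[0.39320766 0.20756137 2.47130258] [-0.10762062  0.14891842  0.00358625]
```

No contact inside the rim, so I go on down to the floor.

Call:
send_rows([
  [-1,0,0,0.008,0,0,0],
  [-1,0,0,0.016,0,0,0],
  [-1,0,0,0.024,0,0,0],
  [-1,0,0,0.028,0,0,0],
  [-1,0,0,0.028,0,0,0],
])

```text
time: 15.97
position: [498.9, 169.0, 99.2]
ee_rot: [179.9, -0.1, -103.2]
contact_force: [-0.7, 0.2, -2.3]
gripper_width: 15.9
```

```bash
python3 st.py
```

```text
15.9667 [498.94278277 169.03080007  99.22592371] [ 1.79914403e+02 -9.52327380e-02 -1.03195480e+02] 15.947890724371128
[-0.01837795  0.67932702  2.2537698 ] [-0.06069125  0.02893539 -0.02491041]
```

Call:
send_rows([
  [-1,0,0,0.0008,0,0,0],
  [-1,0,0,0.0016,0,0,0],
  [-1,0,0,0.002,0,0,0],
  [-1,0,0,0.002,0,0,0],
])

```text
time: 16.3
position: [499.7, 169.6, 98.8]
ee_rot: [-180.0, 0.0, -103.2]
contact_force: [0.3, 0.1, -1.5]
gripper_width: 15.5
```

Call:
send_rows([
  [-0.4,0,0,0,0,0,0],
  [0,0,0,0,0,0,0],
  [0.3,0,0,0,0,0,0],
  [0.3,0,0,0,0,0,0],
  [0.3,0,0,0,0,0,0],
])

```text
time: 16.72
position: [499.7, 169.5, 98.7]
ee_rot: [-180.0, 0.0, -103.2]
contact_force: [0.4, 0.5, -0.5]
gripper_width: 43.4
```

Call:
send_rows([
  [0.3,0,0,0,0,0,0],
  [0.3,0,0,0,0,0,0],
  [0.3,0,0,0,0,0,0],
  [0.3,0,0,0,0,0,0],
])

```text
time: 17.05
position: [499.6, 169.5, 98.5]
ee_rot: [180.0, -0.0, -103.2]
contact_force: [0.3, -0.4, 0.9]
gripper_width: 56.9
```

Released. I rise and back away toward +y, then check the key, the bolt and the other things.

Call:
send_rows([
  [0.3,0,0,-0.02,0,0,0],
  [0.3,0,0,-0.05,0,0,0],
  [0.3,0,0,-0.09,0,0,0],
  [0.3,0,0,-0.13,0,0,0],
  [0.3,0,0,-0.15,0,0,0],
])

```text
time: 17.47
position: [501.0, 170.0, 253.7]
ee_rot: [-179.7, 0.2, -103.1]
contact_force: [0.5, 0.7, 0.1]
gripper_width: 57.2
```

Call:
send_rows([
  [0.3,-0.04,0,0,0,0,0],
  [0.3,-0.08,0,0,0,0,0],
  [0.3,-0.12,0,0,0,0,0],
  [0.3,-0.12,0,0,0,0,0],
  [0.3,-0.12,0,0,0,0,0],
])

```text
time: 17.88
position: [526.9, 288.0, 247.5]
ee_rot: [180.0, -0.1, -103.1]
contact_force: [-0.0, -0.2, -0.5]
gripper_width: 57.0
```

```bash
python3 st.py;  python3 - <<'E'
from h import *
f=grab('side','s8');t=grab('top','t8')
b=cv2.cvtColor(f['frame'],cv2.COLOR_RGB2BGR)[130:330,200:400]
a=cv2.cvtColor(t['frame'],cv2.COLOR_RGB2BGR)[120:270,220:420]
cv2.imwrite('pics/c8.png',np.hstack([cv2.resize(a,(534,400),interpolation=cv2.INTER_CUBIC),cv2.resize(b,(400,400),interpolation=cv2.INTER_CUBIC)])[:,:].astype('uint8'))
im=cv2.imread('pics/c8.png');cv2.imwrite('pics/c8.png',cv2.resize(im,(800,343)))
d=np.abs(t['frame'].astype(int)-load('top0')['frame']).sum(2);print(proj(t,[499,173,105]),proj(f,[[499,173,105],[499,170,50]]))
E
```

```text
17.8833 [526.91367867 288.0077756  247.54233129] [ 1.79951617e+02 -6.67627783e-02 -1.03078813e+02] 56.98274502365442
[0.18378428 0.00275212 0.46703817] [-0.17131902  0.02450724 -0.01459965]
[[240.74580048 225.75202597]] [[319.02119383 277.7773068 ]
 [319.72367059 289.2061801 ]]
```

View pics/c8.png

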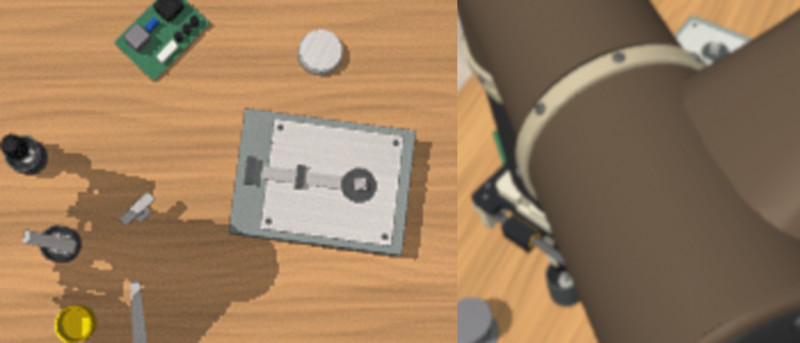

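The top view shows the bolt's tip touching the plate: it moved about 6.1 px, or about 17.5 mm. The key stands in its own cup as it started, and the other things are in place.

```bash
python3 -c "
from bench import manip
print(manip.close_job())"
```

```text
the job is handed in; nothing more can be done
None
```

The lock is open, the key is back in its own cup, and I handed the job in at about 18 s on the robot's clock; it reports no verdict.

- **Fitting:** The key first caught on the edge of the spindle's square. A small sideways search freed it, and it went down to the bottom of its bore: the tool stopped at z = 168.3 mm, where I expected about 168.5.
- **Turning:** I turned it clockwise until the twist moment rose to 0.42 N m at the stop. I then eased back about 8° within the slack before lifting off.
- **Bolt:** In the last top view the bolt has moved about 17.5 mm.
- **Key and bench:** The same view shows the key upright in its cup, with its bar where it started. The things in that crop (driver, board, tin and small look-alike) look unmoved, as does the part of the tweezers it shows. The spool and loupe were outside it, but the arm felt no contact on the way.
- **Checks that failed or disagreed:** The arm blocked the side camera at the end, so the key's final stand was checked from above only. Rough two-camera heights were off by up to 25 mm, so I relied on the wrist camera with the given heights, and on feel at contact. The wrist camera was also about 1 mm off sideways, so I aligned socket and spindle within one picture.

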